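# Load the spring dish magazine in order

### The arm

A 7-joint arm with a two-finger parallel gripper is mounted at the origin on the work surface. World frame = base frame: x ahead of the robot, y to its left, z up, the work surface at z = 0. Lengths are in m, angles in rad, forces in N, time in s.
With the tool pointing down it reaches from about 0.4 to 0.875 m from the base axis. Payload 19.3 kg.
Tool frame: the origin (TCP) lies between the finger pads; the fingertips stand ahead of it and the grasp point (between the pads) lies 8 mm behind it (bot.tip_extent is the x of the fingertips in the tool frame, in m); x points along the fingers, y is the direction in which the jaws open and shut, and the axes are right-handed (so a half turn about x gives the same grasp; the last joint's range is limited). The gripper opens to 85 mm and grips with 20 to 120 N. Pads are 22 mm wide; open, the fingers measure 114 mm over their backs; the gripper's body (76 mm by 85 mm) begins 54 mm behind the grasp point. The pads swing forward as they close: fully open they stand 13 mm farther back than shut.
Start: joints at [-1.218, 0.521, -0.036, 1.599, 0.021, 1.021, -0.113], TCP at [0.256, 0.57, 0.242] pointing down, gripper open.
Joint ranges: [-2.91, 2.91], [-0.3, 2.13], [-1.5, 1.42], [0.17, 2.43], [-1.26, 4.41], [0.16, 1.93], [-2.52, 2.52]. Speed limits (rad/s): [1.89, 1.89, 2.39, 2.39, 3.01, 3.01, 3.01].

### API

Orientations are given as [roll, pitch, yaw] about the fixed x, y, z axes, in that order (R = Rz(yaw) Ry(pitch) Rx(roll)).
In Python, from workcell import observe, grab_frame, camera_info, bot, nets gives the robot as it stands.
- The arm moves only by the tool jog_arm, never from a script. Its argument "commands" is a list of rows, each a list of 6 numbers: the shift along the tool's x, y, z in mm, then the turn, a rotation vector about the tool's x, y, z in rad. A call has 1 to 20 rows; each row shifts and turns the pose as measured when the row begins, along the tool's axes as they then stand; what a row does not reach is not made up. A row lasts 1/10 s, in which the tool goes at most 50 mm and 8.59 degrees, less where a joint would pass 70% of its speed; a pose out of reach is approached as far as the arm can. A call is refused whole if a number of a shift passes 50 or a number of a turn 0.15, either way. A call with a gripper value outside its range is refused whole. "gripper" is the closure in counts, from 0 (fully open) to 255 (shut), set as the call begins (left out, the last holds). The fingers move at their own pace and stop on an object; "newtons" is the grip in N (left out, the last holds). Time passes only in rows, so rows that do not move let the fingers close. It gives the time, the measured TCP pose, the force and the opening at its end, in the units of the state.
- observe(): the state, without advancing time (a new reading comes with each control period).
- grab_frame(name): name is "side" or "top" or "wrist"; returns the picture (400x640x3 uint8, red, green, blue); there is no depth.
- camera_info(name): a dict with "fov_y" (degrees; the focal length in pixels is half the picture's height over the tangent of half this angle, whatever the lens; pixels are square), "cx", "cy" (the principal point, pixels), "distortion" ([k1, k2, p1, p2, k3] as OpenCV has them; the pictures are not rectified), "R" (3x3) and "t" (3): a world point X has camera coordinates R X + t; the wrist camera has in their place "tool_from_camera" (4x4, takes a point from camera to tool coordinates, whose origin is the TCP and whose axes are the tool frame's). Camera axes: x right, y down, z forward; pixel columns grow to the right and rows downward; lengths in m; the calibration is good to about 2 mm. A picture is of the moment at which its call begins: read the wrist's pose just before it. camera_info takes no time and is no camera call.
- bot.job_done(): hands the job in, once; it reports no verdict.
Trained networks look in the newest picture that a camera, given by its name, has taken for a name from the list of things; names that differ only in an ending like _2 or _b are one class to them, and where a whole thing is asked for, a point or a joint stands for the part that bears it (a point fixed in the world has none). Each returns a list of dicts, best first, with "p" (0 to 1); they miss things now and then, are a little off and sometimes report something else, mostly with a low value. They report only what shows in the picture. A call takes as long as a camera call.
- nets.find_in(camera, name): "rect" ([left, top, right, bottom] in pixels, round what is visible of it).
- nets.silhouettes(camera, name): "mask" (400x640 bool, what is visible of it) and "rect" ([left, top, right, bottom] in pixels, round what is visible of it).
- nets.pinpoint(camera, name): "location" ([column, row] in pixels: a listed point, or the origin of a listed thing).
The state is a dict: "clock": time; "qpos": joint angles; "qd": joint speeds; "joint_efforts": joint torques, N m; "position": TCP position; "tool_rot": TCP orientation; "force": force on the tool from outside, world axes, zero at the start; "moment": the same for the moment, N m; "grip_width": finger opening in m.
Only numpy, scipy, OpenCV 4.12 (cv2) and the standard library are available. Lean on these libraries where they do the work, as an engineer would, in place of code of your own. Each camera call takes 0.05 s, during which the arm holds its last target.

### The job

Load the spring-loaded dish magazine with culture dishes, one flat on top of another between its guide rods: the green dish first, then the yellow, then the red, and finally close the pile with the steel cover, knob up. Leave the blue dish, the slide box and the sample jar where they are, and let go of everything at the end.

Things in the scene. Friction and masses are not known exactly. Their poses are not given: they have to be found in the camera images.
- magazine: fixed dish magazine: grey foot, 116 mm diameter, and open drum (outside 92 mm, inside 82 mm, rim at 45 mm height). Four upright steel guide rods, 8 mm thick, tops at 89 mm, stand at (+-29.7, +-29.7) mm in its own x and y; between them is a 76 mm round space for the pile and, towards its own +-x and +-y, gaps 51 mm wide for the fingers. Origin at the centre of its underside on the bench, z up.
- platform: white round platform inside the magazine, 68 mm in diameter, on a spring. Origin at the centre of its upper face, z up; it stays level and moves only vertically. Empty, it is 58 mm above the bench; it sinks about 14 mm for each newton of load (roughly 9 mm per dish, 11 mm for the cover), at most 45 mm, and comes up again when the load is taken off.
- dish_green: round closed culture dish, green seen from above, with a paler side band, a plain disc 60 mm in diameter and 18 mm high, about 65 g; origin at the centre of its underside, z up. Goes first, onto the platform.
- dish_yellow: round closed culture dish, yellow seen from above, with a paler side band, a plain disc 60 mm in diameter and 18 mm high, about 65 g; origin at the centre of its underside, z up. Goes second, onto the green dish.
- dish_red: round closed culture dish, red seen from above, with a paler side band, a plain disc 60 mm in diameter and 18 mm high, about 65 g; origin at the centre of its underside, z up. Goes third, onto the yellow dish.
- cover: round steel cover, disc 60 mm in diameter and 8 mm thick, with an upright black knob in the middle of its top, 22 mm in diameter and 26 mm high (top of the knob 34 mm above the underside), about 80 g; origin at the centre of its underside, z up. Goes last, onto the red dish.
- dish_blue: round closed culture dish, blue seen from above, with a paler side band, a plain disc 60 mm in diameter and 18 mm high, about 65 g; origin at the centre of its underside, z up. Not wanted now; stays where it lies.
- slide_box: grey microscope-slide box, 50 x 90 x 34 mm high, loose on the bench; origin at the centre of its underside. Bystander.
- sample_jar: sample jar with a white cap, 44 mm in diameter, 55 mm high, loose on the bench; origin at the centre of its underside. Bystander.

How it is judged:
By the outcome, as a careful person would: the job done as asked, in the order asked, and still so for the second after the job is handed in, with the robot touching nothing.
It also fails if it takes over 115 s, if anything falls off the work surface, if the arm or the gripper's body presses on something with over 40 N, if the wrist force passes 120 N, or if a joint passes its speed limit or range.

## Working session

There is one attempt and no reset: what is moved stays moved. The work goes in short steps, Python scripts to look and compute and a tool call to move; the robot and the scene stay as the last step left them, time stands still between calls to the robot, and variables do not carry over. Pictures are saved under pics/ and viewed, and the job is handed in when it is done.

Besides the shell and the picture viewer there is one more tool, called by a JSON object that holds its "method" and its "body". jog_arm: Moves the arm, as the interface text tells. Its arguments: {"type":"object","properties":{"commands":{"type":"array","items":{"type":"array","items":{"type":"number"}}},"gripper":{"type":"number"},"newtons":{"type":"number"}},"required":["commands"]}

```bash
ls; mkdir -p pics; cat > h.py <<'E'
import numpy as np, cv2
from workcell import observe, grab_frame, camera_info, bot, nets
from scipy.spatial.transform import Rotation as Rn
def K(ci):
    f=200/np.tan(np.radians(ci["fov_y"])/2)
    return np.array([[f,0,ci["cx"]],[0,f,ci["cy"]],[0,0,1]])
def cam(name,s=None):
    ci=camera_info(name)
    if "R" in ci: return K(ci),np.array(ci["distortion"],float),np.array(ci["R"]),np.array(ci["t"])
    s=s or observe()
    T=np.eye(4);T[:3,:3]=Rn.from_euler('xyz',s["tool_rot"]).as_matrix();T[:3,3]=s["position"]
    W=np.linalg.inv(T@np.array(ci["tool_from_camera"]))
    return K(ci),np.array(ci["distortion"],float),W[:3,:3],W[:3,3]
def onz(c,uv,z):
    k,d,R,t=c
    p=cv2.undistortPoints(np.array([[uv]],float),k,d)[0,0]
    o=-R.T@t; v=R.T@np.array([p[0],p[1],1]); return o+v*(z-o[2])/v[2]
def proj(c,X):
    k,d,R,t=c
    return cv2.projectPoints(np.array(X,float).reshape(-1,1,3),cv2.Rodrigues(R)[0],t,k,d)[0].reshape(-1,2)
def save(n,im): cv2.imwrite("pics/"+n,cv2.cvtColor(im,cv2.COLOR_RGB2BGR))
E
python3 - <<'E'
from h import *
s=observe();print({k:np.round(v,3).tolist() for k,v in s.items()}, bot.tip_extent)
for n in("side","top","wrist"):
    im=grab_frame(n);save(n+"0.png",im)
    ci=camera_info(n); print(n,ci["fov_y"],ci["distortion"])
    if "R" in ci: print(-np.array(ci["R"]).T@ci["t"])
    else: print(np.round(ci["tool_from_camera"],3))
for n in("top","side"):
  c=cam(n)
  for o,z in dict(magazine=0,platform=.058,dish_green=0,dish_yellow=0,dish_red=0,cover=0,dish_blue=0,slide_box=0,sample_jar=0).items():
    r=nets.pinpoint(n,o); print(n,o,[(round(q["p"],2),np.round(q["location"],1).tolist(),np.round(onz(c,q["location"],z),4).tolist()) for q in r[:2]])
E
```

```text
pics
{'clock': 0.0, 'qpos': [-1.218, 0.522, -0.036, 1.6, 0.021, 1.021, -0.113], 'qd': [0.001, -0.0, -0.0, 0.001, 0.001, 0.001, 0.0], 'joint_efforts': [0.002, -92.709, 1.98, -36.994, 0.018, 0.008, -0.0], 'position': [0.256, 0.57, 0.242], 'tool_rot': [-1.528, 1.57, -1.951], 'force': [0.053, -0.231, 0.043], 'moment': [0.022, -0.037, 0.003], 'grip_width': 0.086} 0.011
side 51.008638419068575 [-0.09009885  0.          0.          0.          0.        ]
[ 0.47467796 -0.6878566   0.77575317]
top 46.88780048906898 [-0.09601844  0.          0.          0.          0.        ]
[0.48267588 0.01523034 1.08024671]
wrist 60.22785832041226 [-0.02637213  0.          0.          0.          0.        ]
[[ 0.    -0.289  0.957 -0.13 ]
 [ 1.    -0.    -0.001  0.   ]
 [ 0.001  0.957  0.289 -0.073]
 [ 0.     0.     0.     1.   ]]
top magazine [(0.84, [329.2, 205.8], [0.5904, -0.0066, 0.0])]
top platform [(0.89, [326.7, 205.3], [0.5858, 0.0001, 0.058])]
top dish_green [(0.73, [275.6, 255.2], [0.4762, 0.1199, 0.0])]
top dish_yellow [(0.56, [229.9, 194.4], [0.6203, 0.2279, 0.0]), (0.22, [467.4, 255.1], [0.4
[... 341 characters left out ...]
9.8, 205.7], [0.5907, -0.008, 0.0])]
side magazine [(0.97, [315.4, 210.9], [0.5808, -0.0005, 0.0])]
side platform [(0.89, [319.1, 194.3], [0.5907, -0.0012, 0.058])]
side dish_green [(0.6, [269.2, 183.4], [0.4774, 0.1188, 0.0])]
side dish_yellow [(0.71, [312.9, 149.8], [0.6143, 0.2331, 0.0])]
side dish_red [(0.59, [267.8, 260.1], [0.4502, -0.1266, 0.0])]
side cover [(0.69, [267.6, 259.1], [0.45, -0.1238, -0.0]), (0.65, [262.1, 131.7], [0.4776, 0.3467, 0.0])]
side dish_blue [(0.97, [356.1, 277.7], [0.634, -0.2089, 0.0])]
side slide_box [(0.63, [288.5, 343.4], [0.4701, -0.3304, 0.0])]
side sample_jar [(0.76, [389.2, 237.6], [0.7366, -0.1163, 0.0]), (0.73, [319.8, 195.4], [0.6012, 0.0501, 0.0])]
```

View pics/top0.png

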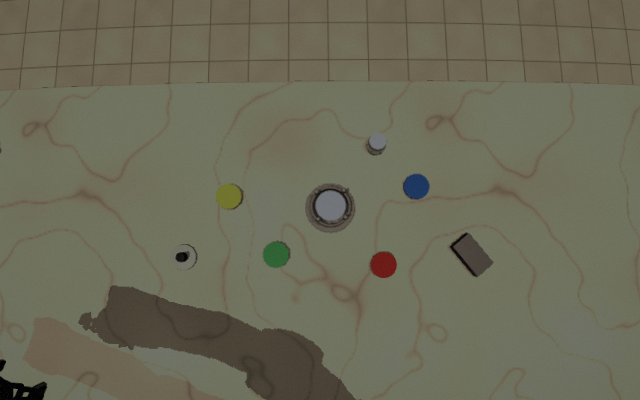

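View pics/side0.png

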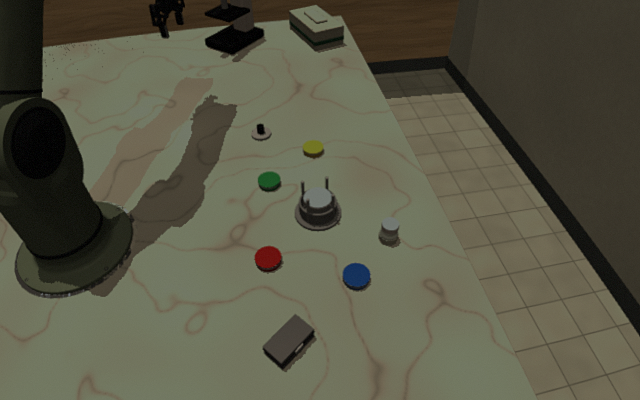

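View pics/wrist0.png

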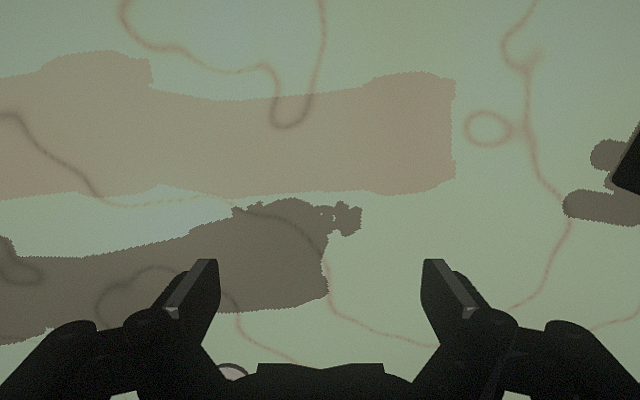

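Both views agree: green (276,254), yellow (229,196), red (383,264), blue (416,186), cover with its knob up (185,257), and the magazine (330,206) in the top picture. Next I'll refine with colour segmentation and look at the rods.

```bash
cat > seg.py <<'E'
from h import *
H={"green":(45,85),"yellow":(22,35),"red":(0,8),"blue":(100,130)}
def seg(im,col,roi,smin=130,vmin=40):
    hsv=cv2.cvtColor(im,cv2.COLOR_RGB2HSV); lo,hi=H[col]
    m=(hsv[...,0]>=lo)&(hsv[...,0]<=hi)&(hsv[...,1]>smin)&(hsv[...,2]>vmin)
    if col=="red": m|=(hsv[...,0]>172)&(hsv[...,1]>smin)&(hsv[...,2]>vmin)
    k=np.zeros_like(m);x,y,r=roi;k[y-r:y+r,x-r:x+r]=1;m&=k
    n,l,st,ce=cv2.connectedComponentsWithStats(m.astype(np.uint8))
    i=1+np.argmax(st[1:,4]); return ce[i],st[i],(l==i)
E
python3 - <<'E'
from seg import *
for n,rois in dict(top=dict(green=(276,254,25),yellow=(229,196,25),red=(383,264,25),blue=(416,186,25)),side=dict(green=(269,181,25),yellow=(313,148,25),red=(268,258,25),blue=(356,276,25))).items():
    im=cv2.cvtColor(cv2.imread(f"pics/{n}0.png"),cv2.COLOR_BGR2RGB); c=cam(n)
    for k,r in rois.items():
        for sm in (100,150):
            ce,st,m=seg(im,k,r,sm); print(n,k,sm,st[:5],ce.round(1),onz(c,ce,.018).round(4))
im=cv2.imread("pics/top0.png"); a=cv2.resize(im[170:245,290:370],None,fx=7,fy=7,interpolation=cv2.INTER_CUBIC)
b=cv2.resize(im[235:280,160:210],None,fx=7,fy=7,interpolation=cv2.INTER_CUBIC)
im2=cv2.imread("pics/side0.png");c2=cv2.resize(im2[165:235,285:350],None,fx=8,fy=8,interpolation=cv2.INTER_CUBIC)
cv2.imwrite("pics/magtop.png",np.clip(a*1.8,0,255)); cv2.imwrite("pics/magside.png",np.clip(c2*1.8,0,255));cv2.imwrite("pics/cov.png",np.clip(b*1.8,0,255))
E
```

```text
top green 100 [264 242  25  25 498] [275.6 254.3] [0.4784 0.1181 0.018 ]Traceback (most recent call last):
  File "<stdin>", line 6, in <module>
  File "seg.py", line 9, in seg
    i=1+np.argmax(st[1:,4]); return ce[i],st[i],(l==i)
        ~~~~~~~~~^^^^^^^^^^
    return _wrapfunc(a, 'argmax', axis=axis, out=out, **kwds)
    return bound(*args, **kwds)
ValueError: attempt to get argmax of an empty sequence
```

```bash

python3 - <<'E'
from seg import *
for n,rois in dict(top=dict(green=(276,254,25),yellow=(229,196,25),red=(383,264,25),blue=(416,186,25)),side=dict(green=(269,181,25),yellow=(313,148,25),red=(268,258,25),blue=(356,276,25))).items():
    im=cv2.cvtColor(cv2.imread(f"pics/{n}0.png"),cv2.COLOR_BGR2RGB); c=cam(n)
    for k,r in rois.items():
      for sm in (100,130):
        try:
            ce,st,m=seg(im,k,r,sm); print(n,k,sm,st[:5],ce.round(1),onz(c,ce,.018).round(4))
        except ValueError: print(n,k,sm,"none",im[r[1],r[0]])
im=cv2.imread("pics/top0.png"); a=cv2.resize(im[170:245,290:370],None,fx=7,fy=7,interpolation=cv2.INTER_CUBIC)
b=cv2.resize(im[235:280,160:210],None,fx=7,fy=7,interpolation=cv2.INTER_CUBIC)
im2=cv2.imread("pics/side0.png");c2=cv2.resize(im2[165:235,285:350],None,fx=8,fy=8,interpolation=cv2.INTER_CUBIC)
cv2.imwrite("pics/magtop.png",np.clip(a*1.8,0,255)); cv2.imwrite("pics/magside.png",np.clip(c2*1.8,0,255));cv2.imwrite("pics/cov.png",np.clip(b*1.8,0,255))
E
```

```text
top green 100 [264 242  25  25 498] [275.6 254.3] [0.4784 0.1181 0.018 ]
top green 130 [264 243  24  24 311] [275.6 253.9] [0.4793 0.1182 0.018 ]
top yellow 100 [216 184  26  25 520] [228.5 196. ] [0.6141 0.2277 0.018 ]
top yellow 130 [216 184  26  25 496] [228.5 196.1] [0.614  0.2277 0.018 ]
top red 100 [371 252  26  26 540] [383.3 264.5] [ 0.452  -0.1284  0.018 ]
top red 130 [371 252  26  26 531] [383.3 264.5] [ 0.4519 -0.1284  0.018 ]
top blue 100 [404 174  25  25 489] [416.1 186. ] [ 0.6327 -0.2101  0.018 ]
top blue 130 [404 174  25  25 474] [416.  185.9] [ 0.6329 -0.2099  0.018 ]
side green 100 [258 172  22  16 275] [268.5 179.3] [0.477  0.1158 0.018 ]
side green 130 [258 172  22  16 257] [268.5 179.3] [0.4771 0.1156 0.018 ]
side yellow 100 [303 140  20  18 261] [312.7 147.3] [0.6123 0.2228 0.018 ]
side yellow 130 [303 140  20  16 232] [312.7 147.1] [0.6125 0.2237 0.018 ]
side red 100 [255 246  27  23 474] [267.5 256.8] [ 0.4509 -0.1307  0.018 ]
side red 130 [255 246  27  22 467] [267.5 256.7] [ 0.451  -0.1305  0.018 ]
side blue 100 [343 263  27  24 512] [356.  274.6] [ 0.632  -0.2125  0.018 ]
side blue 130 [343 263  27  24 492] [356.1 274.5] [ 0.6321 -0.2123  0.018 ][ WARN:0@0.812] global loadsave.cpp:1063 imwrite_ Unsupported depth image for selected encoder is fallbacked to CV_8U.
```

View pics/magtop.png

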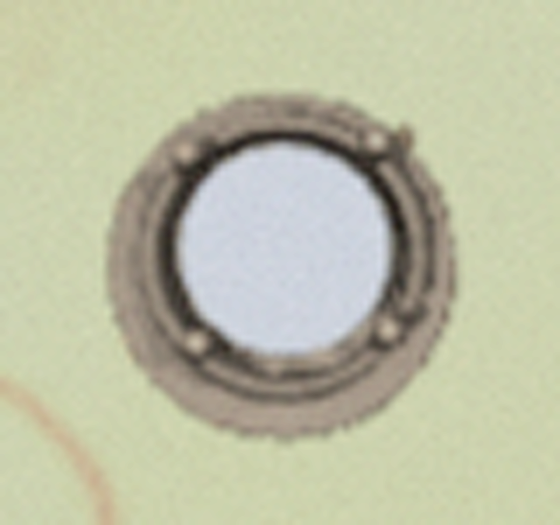

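View pics/magside.png

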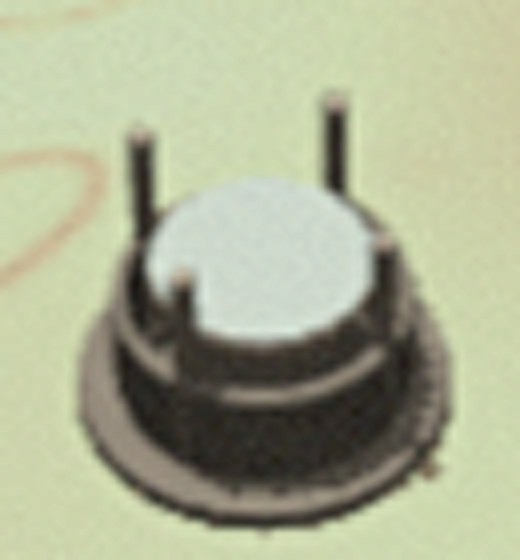

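View pics/cov.png

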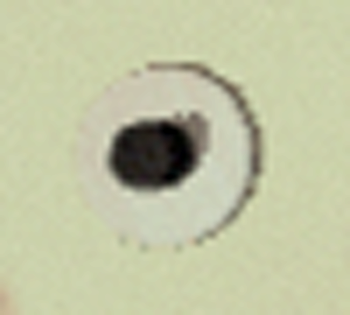

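Rod tops are clear in the top crop at (188,153), (375,142), (200,340) and (388,329); the knob is upright. Next, compute the magazine pose and yaw.

```bash

python3 - <<'E'
from seg import *
c=cam("top")
P=np.array([[188,153],[375,142],[200,340],[388,329]]); P=(P+.5)/7-.5+[290,170]
X=np.array([onz(c,p,.089) for p in P]);print(X.round(4),X.mean(0).round(4))
d=X-X.mean(0);print("r",np.linalg.norm(d[:,:2],axis=1),"ang mod 90 -45",np.degrees(np.arctan2(d[:,1],d[:,0]))%90-45)
cs=cam("side");P=np.array([[140,135],[334,103],[184,275],[384,240]]); P=(P+.5)/8-.5+[285,165]
X=np.array([onz(cs,p,.089) for p in P]);print(X.round(4),X.mean(0).round(4))
d=X-X.mean(0);print("r",np.linalg.norm(d[:,:2],axis=1),"ang mod 90 -45",np.degrees(np.arctan2(d[:,1],d[:,0]))%90-45)
im=cv2.imread("pics/top0.png")
v=im[160:250,290:370].min(2); b=v.copy()
n,l,st,ce=cv2.connectedComponentsWithStats((im.min(2)[170:245,290:370]>108).astype(np.uint8))
for i in range(n): print("plat",st[i],ce[i]+[290,170], onz(c,ce[i]+[290,170],.058).round(4))
hsv=cv2.cvtColor(im,cv2.COLOR_BGR2HSV)[235:280,160:210]
print(hsv[22,[2,10,15,22,30,34,45]])
n,l,st,ce=cv2.connectedComponentsWithStats(((hsv[...,1]<30)|(hsv[...,2]<70)).astype(np.uint8))
for i in range(n):
  if st[i][4]>50: print("cov",st[i],ce[i]+[160,235], onz(c,ce[i]+[160,235],.008).round(4))
k=np.argwhere(hsv[...,2]<45).mean(0)[::-1]+[160,235]; print("knob",k,onz(c,k,.027))
s=observe();R=Rn.from_euler('xyz',s["tool_rot"]).as_matrix();print(R.round(3),s["clock"])
E
```

```text
[[ 0.6132  0.0225  0.089 ]
 [ 0.616  -0.0355  0.089 ]
 [ 0.5551  0.0194  0.089 ]
 [ 0.5578 -0.0385  0.089 ]] [ 0.5855 -0.008   0.089 ]
r [0.04118228 0.04099712 0.04095123 0.04119288] ang mod 90 -45 [2.8101708  2.93980932 2.925173   2.74636837]
[[ 0.5538  0.0182  0.089 ]
 [ 0.6125  0.0208  0.089 ]
 [ 0.5575 -0.0403  0.089 ]
 [ 0.6157 -0.0375  0.089 ]] [ 0.5849 -0.0097  0.089 ]
r [0.04172847 0.04111954 0.04105987 0.0414998 ] ang mod 90 -45 [3.06566124 2.88696054 3.20585055 2.98338193]
plat [   0    0   80   75 5359] [329.41015115 207.20675499] [ 0.5815 -0.0058  0.058 ]
plat [ 26  21  29  29 641] [330.25117005 205.27145086] [ 0.5858 -0.0078  0.058 ]
[[ 35  44 117]
 [ 32  43 112]
 [ 33  30  77]
 [ 20  67  23]
 [ 35  29 115]
 [ 42  28 117]
 [ 34  46 116]]
cov [   0    0   50   45 1910] [184.36910995 256.83560209] [0.4742 0.332  0.008 ]
cov [ 13  10  24  25 332] [185.35542169 258.14457831] [0.4711 0.3297 0.008 ]
knob [181.47252747 256.64835165] [0.47480839 0.33316506 0.027     ]
[[-0.     0.41   0.912]
 [ 0.     0.912 -0.41 ]
 [-1.    -0.    -0.   ]] 1.05
```

```bash
cat > plan.py <<'E'
from h import *
YAW=np.radians(2.9)
def plan(target,step=40,yaw=YAW,dig=0):
    """rows to reach target position with tool down and y axis at yaw"""
    s=observe();R=Rn.from_euler('xyz',s["tool_rot"]).as_matrix();p=np.array(s["position"])
    y=np.array([np.cos(yaw),np.sin(yaw),0]);x=np.array([0,0,-1.]);G=np.c_[x,y,np.cross(x,y)]
    w=Rn.from_matrix(R.T@G).as_rotvec(); d=np.array(target)-p
    n=max(int(np.ceil(np.linalg.norm(d)*1000/step)),int(np.ceil(np.abs(w).max()/.14)),1)
    rows=[]
    for i in range(n):
        sh=np.round(R.T@(np.array(target)-p)*1000/(n-i),dig)
        w=Rn.from_matrix(R.T@G).as_rotvec()/(n-i); w=np.round(w,3)
        rows.append([float(v) for v in sh]+[float(v) for v in w])
        p=p+R@sh/1000; R=R@Rn.from_rotvec(w).as_matrix()
    print("at",np.round(s["position"],4),"clock",round(s["clock"],2),"gw",round(s["grip_width"],4),"n",n)
    print(str(rows).replace(".0,",",").replace(".0]","]").replace("-0,","0,"))
E
python3 -c "
from plan import *
plan([.4785,.118,.14])"
```

```text
at [0.2564 0.57   0.2423] clock 1.05 gw 0.0855 n 13
[[8, -25, 30, 0.084, 0, 0], [8, -22, 32, 0.084, 0, 0], [8, -19, 34, 0.084, 0, 0], [8, -17, 35, 0.085, 0, 0], [8, -13, 36, 0.084, 0, 0], [8, -10, 37, 0.085, 0, 0], [8, -7, 38, 0.084, 0, 0], [8, -4, 39, 0.085, 0, 0], [8, -1, 39, 0.084, 0, 0], [8, 3, 39, 0.085, 0, 0], [7, 6, 38, 0.084, 0, 0], [8, 9, 37, 0.085, 0, 0], [7, 11, 37, 0.084, 0, 0]]
```

{"method": "jog_arm", "body": {"commands": [[8,-25,30,0.084,0,0],[8,-22,32,0.084,0,0],[8,-19,34,0.084,0,0],[8,-17,35,0.085,0,0],[8,-13,36,0.084,0,0],[8,-10,37,0.085,0,0],[8,-7,38,0.084,0,0],[8,-4,39,0.085,0,0],[8,-1,39,0.084,0,0],[8,3,39,0.085,0,0],[7,6,38,0.084,0,0],[8,9,37,0.085,0,0],[7,11,37,0.084,0,0],[0,0,0,0,0,0]], "gripper": 0, "newtons": 40}}

```text
clock: 2.45
position: [0.4777, 0.0988, 0.1364]
tool_rot: [2.489, 1.564, 0.926]
force: [-0.7, 0.3, 0.9]
grip_width: 0.0854
```

```bash
python3 - <<'E'
from plan import *
from seg import *
s=observe();im=grab_frame("wrist");save("w1.png",im);c=cam("wrist",s)
print("exp px",proj(c,[.4785,.118,.018]),"tcp",proj(c,s["position"]),bot.tip_extent, np.degrees(s["tool_rot"]))
plan([.4785,.118,.14])
E
```

```text
exp px [[319.63633421 173.78019689]] tcp [[318.2456104  277.42982171]] 0.011 [142.58096454  89.62008549  53.03578393]
at [0.4771 0.1011 0.1366] clock 2.5 gw 0.0854 n 1
[[-3, 2, -17, -0.039, -0.006, -0.004]]
```

View pics/w1.png

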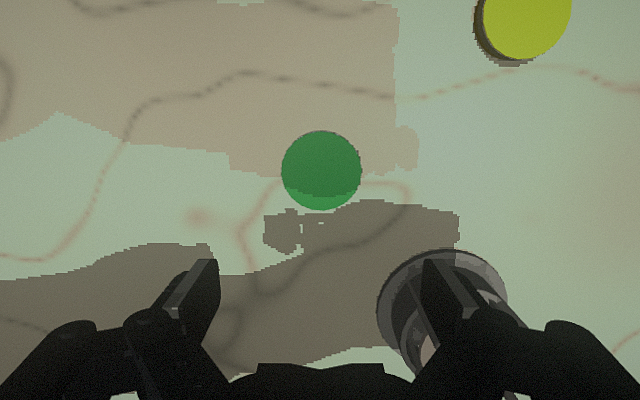

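The wrist view shows the green dish at about (321,170), close to the expected (320,174), with fingers on both sides. I'll correct and measure again.

{"method": "jog_arm", "body": {"commands": [[-3,2,-17,-0.039,-0.006,-0.004],[0,0,0,0,0,0],[0,0,0,0,0,0]]}}

```text
clock: 2.8
position: [0.4787, 0.1224, 0.1404]
tool_rot: [-2.953, 1.57, 1.819]
force: [-0.4, -0.9, -0.5]
grip_width: 0.0853
```

```bash
cat > wr.py <<'E'
from plan import *
from seg import *
def wmeas(col,xy,z=.018,name=None,smin=90,tgt=None):
    s=observe();im=grab_frame("wrist");c=cam("wrist",s)
    if name: save(name,im)
    u=proj(c,[xy[0],xy[1],z])[0]; print("exp px",u.round(1))
    ce,st,m=seg(im,col,(int(np.clip(u[0],60,580)),int(np.clip(u[1],60,340)),60),smin,25)
    cnt=max(cv2.findContours(m.astype(np.uint8),cv2.RETR_EXTERNAL,cv2.CHAIN_APPROX_NONE)[0],key=len)
    X=np.array([onz(c,p[0].astype(float),z)[:2] for p in cnt])
    (cx,cy),r=cv2.minEnclosingCircle((X*1000).astype(np.float32))
    A=np.c_[2*X,np.ones(len(X))];q=np.linalg.lstsq(A,(X**2).sum(1),rcond=None)[0]
    print(col,"px",ce.round(1),st[:5],"minenc",round(cx/1000,4),round(cy/1000,4),"r",round(r,1),"lsq",q[:2].round(4),round(float(np.sqrt(q[2]+q[:2]@q[:2])),4))
E
python3 - <<'E'
from wr import *
wmeas("green",[.4785,.118],name="w2.png")
plan([.4785,.118,.03])
E
```

```text
exp px [318.4 202.1]
green px [319.7 198.7] [ 282  162   77   74 4438] minenc 0.4795 0.1199 r 29.6 lsq [0.4794 0.1198] 0.029
at [0.4788 0.1228 0.1404] clock 2.85 gw 0.0851 n 3
[[37, 0, 2, 0.003, 0, -0], [37, 0, 1, 0.003, -0.001, -0], [36, -1, 2, 0.003, 0, -0]]
```

{"method": "jog_arm", "body": {"commands": [[30,0,1,0.003,0,0],[30,0,1,0.003,0,0],[25,0,1,0.003,0,0],[20,0,0,0,0,0],[8,0,0,0,0,0],[0,0,0,0,0,0],[0,0,0,0,0,0]]}}

```text
clock: 3.55
position: [0.4796, 0.1257, 0.0259]
tool_rot: [2.407, 1.565, 0.897]
force: [-0.6, 0.3, -0.1]
grip_width: 0.0857
```

```bash
python3 - <<'E'
from wr import *
s=observe();im=grab_frame("wrist");save("w3.png",im)
plan([.479,.119,.015],dig=1)
E
```

```text
at [0.4798 0.1258 0.0261] clock 3.6 gw 0.0858 n 1
[[11, -1.2, 6.8, 0.01, -0.005, -0.004]]
```

View pics/w3.png

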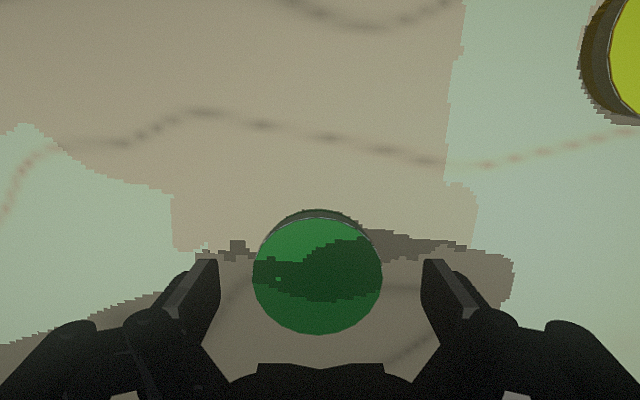

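The dish is centred between the fingers, its circle at about (318,272), 7 mm forward of the TCP as computed. I'll correct that and close.

{"method": "jog_arm", "body": {"commands": [[9,-1,6.8,0.01,-0.005,-0.004],[0,0,0,0,0,0],[0,0,0,0,0,0]]}}

```text
clock: 3.9
position: [0.4802, 0.1188, 0.0181]
tool_rot: [1.575, 1.568, 0.054]
force: [0.1, -0.4, -0.5]
grip_width: 0.0854
```

```bash
python3 - <<'E'
from wr import *
plan([.479,.119,.015],dig=1)
E
```

```text
at [0.4802 0.1188 0.0181] clock 3.9 gw 0.0854 n 1
[[3.1, -1.2, -0.2, -0.001, 0, -0.003]]
```

{"method": "jog_arm", "body": {"commands": [[2,-0.8,0,0,0,-0.003],[0,0,0,0,0,0],[0,0,0,0,0,0],[0,0,0,0,0,0],[0,0,0,0,0,0],[0,0,0,0,0,0]], "gripper": 255, "newtons": 30}}

```text
clock: 4.5
position: [0.4796, 0.1189, 0.0169]
tool_rot: [2.437, 1.57, 0.916]
force: [-0.1, 0.2, -0.8]
grip_width: 0.0581
```

```bash
python3 - <<'E'
from wr import *
im=grab_frame("wrist");save("w4.png",im)
print(observe()["force"],observe()["grip_width"],bot.tip_extent)
E
```

```text
[-0.52267249 -0.59107717 -0.75675439] 0.05849884849289898 0.011
```

View pics/w4.png

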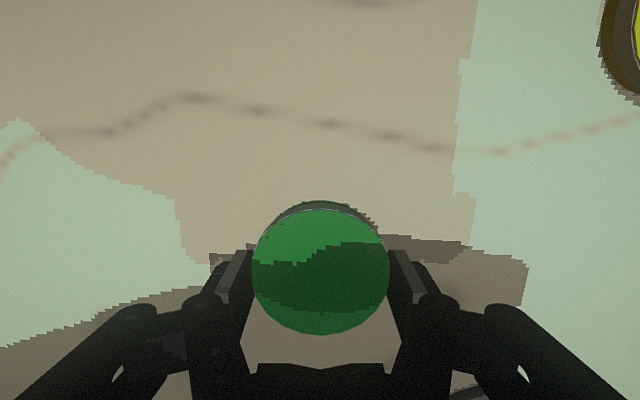

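Gripped (58 mm measured, the dish is 60). Now lift and carry to above the magazine.

```bash
python3 - <<'E'
from wr import *
plan([.4796,.119,.135],step=30)
import plan as P
E
```

```text
at [0.4796 0.1189 0.0168] clock 4.55 gw 0.0585 n 4
[[-30, 0, 0, 0, 0, -0], [-29, 0, 0, 0, 0, -0], [-30, 0, 0, 0, 0, -0], [-29, 0, 0, -0.001, 0, -0]]
```

{"method": "jog_arm", "body": {"commands": [[-15,0,0,0,0,0],[-30,0,0,0,0,0],[-30,0,0,0,0,0],[-30,0,0,0,0,0],[-15,0,0,0,0,0],[0,0,0,0,0,0],[0,0,0,0,0,0]]}}

```text
clock: 5.25
position: [0.4787, 0.1187, 0.1403]
tool_rot: [-1.713, 1.569, 3.049]
force: [-0.6, 0.3, -1.2]
grip_width: 0.0582
```

```bash
python3 - <<'E'
from wr import *
print(observe()["force"],observe()["grip_width"])
plan([.5853,-.008,.135],step=30)
E
```

```text
[-0.59798568  0.33644863 -1.22154683] 0.058216946146274505
at [0.4787 0.1187 0.1403] clock 5.25 gw 0.0582 n 6
[[1, 17, 22, 0, 0, 0], [1, 17, 22, 0, 0, 0], [1, 17, 22, 0, 0, 0], [1, 16, 22, 0, 0, 0.001], [1, 17, 22, 0, 0, 0], [0, 16, 22, -0.001, 0, 0.001]]
```

{"method": "jog_arm", "body": {"commands": [[0,10,13,0,0,0],[0,17,22,0,0,0],[0,17,22,0,0,0],[0,17,22,0,0,0],[0,17,22,0,0,0],[0,14,18,0,0,0],[0,6,8,0,0,0],[0,0,0,0,0,0],[0,0,0,0,0,0]]}}

```text
clock: 6.15
position: [0.582, -0.0066, 0.1293]
tool_rot: [-1.56, 1.555, -3.077]
force: [-0.2, -0.1, -1.1]
grip_width: 0.0584
```

```bash
python3 - <<'E'
from wr import *
im=grab_frame("wrist");save("w5.png",im); save("s5.png",grab_frame("side"));save("t5.png",grab_frame("top"))
plan([.5853,-.008,.135],dig=1)
c=cv2.imread("pics/s5.png")[110:240,240:400]; cv2.imwrite("pics/s5c.png",cv2.resize(c,None,fx=4,fy=4)*1)
E
```

```text
at [ 0.5822 -0.0061  0.1299] clock 6.3 gw 0.0584 n 1
[[-5.1, 2.9, 2, 0.003, 0, 0.014]]
```

View pics/w5.png

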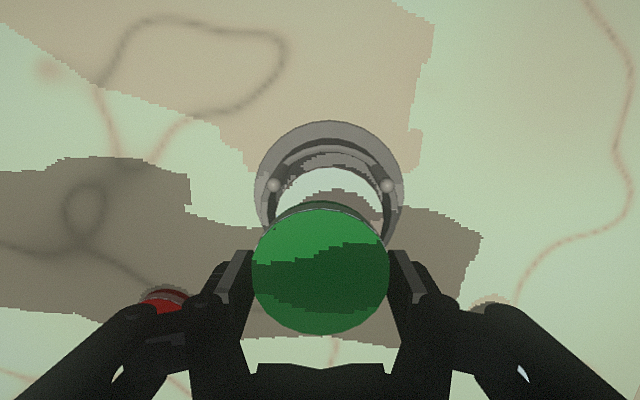

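View pics/s5c.png

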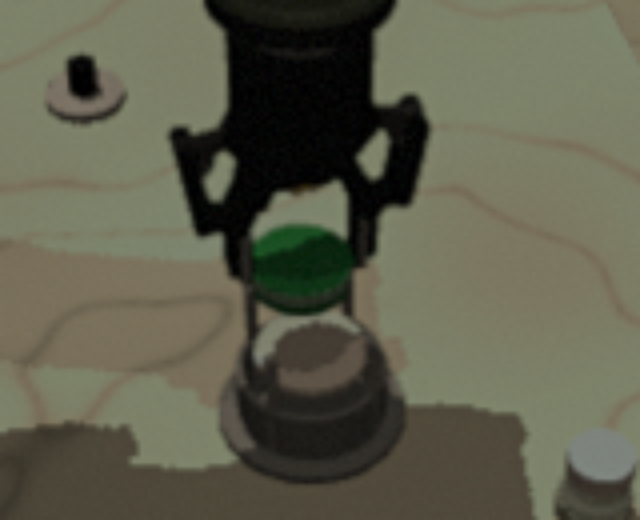

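The dish hangs level over the magazine. I'll check the wrist-measured rod tops at (273,185) and (388,185) against the top-camera estimate.

```bash
python3 - <<'E'
from wr import *
im=cv2.imread("pics/w5.png");c=cam("wrist")
for p in ([273.5,185.5],[388,185.5]): print(onz(c,p,.089).round(4))
a=np.radians(2.9);R=np.array([[np.cos(a),-np.sin(a)],[np.sin(a),np.cos(a)]])
for v in ([-.0297,-.0297],[.0297,-.0297]): 
  q=np.array([.5853,-.008])+R@v; print(q.round(4),proj(c,[q[0],q[1],.089]).round(1))
E
```

```text
[0.557 0.022 0.089]
[0.6155 0.0254 0.089 ]
[ 0.5571 -0.0392] [[272.2 290.4]]
[ 0.6165 -0.0362] [[377.5 291.4]]
```

{"method": "jog_arm", "body": {"commands": [[-2,2.9,2,0.003,0,0.014],[0,0,0,0,0,0],[0,0,0,0,0,0]]}}

```text
clock: 6.6
position: [0.5851, -0.0063, 0.1325]
tool_rot: [1.912, 1.569, 0.394]
force: [0.0, -0.5, -0.9]
grip_width: 0.0581
```

```bash
python3 - <<'E'
from wr import *
plan([.5853,-.008,.095],dig=1,step=20)
E
```

```text
at [ 0.5851 -0.0063  0.1325] clock 6.6 gw 0.0581 n 2
[[18.7, 0, 0.8, 0.001, 0, -0.001], [18.8, 0.1, 0.9, 0.001, 0, -0]]
```

```bash
python3 - <<'E'
from wr import *
s=observe();im=grab_frame("wrist");c=cam("wrist",s);save("w6.png",im)
P=[]
a=np.radians(2.9);R=np.array([[np.cos(a),-np.sin(a)],[np.sin(a),np.cos(a)]])
for v in ([-.0297,.0297],[.0297,.0297]):
  q=np.array([.5868,-.006])+R@v; u=proj(c,[q[0],q[1],.089])[0]; print(u.round(1))
  P.append(u)
cv2.imwrite("pics/w6c.png",cv2.resize(cv2.imread("pics/w6.png")[140:240,250:410],None,fx=5,fy=5,interpolation=cv2.INTER_CUBIC))
E
```

```text
[264.5 183.5]
[379.  183.7]
```

View pics/w6c.png

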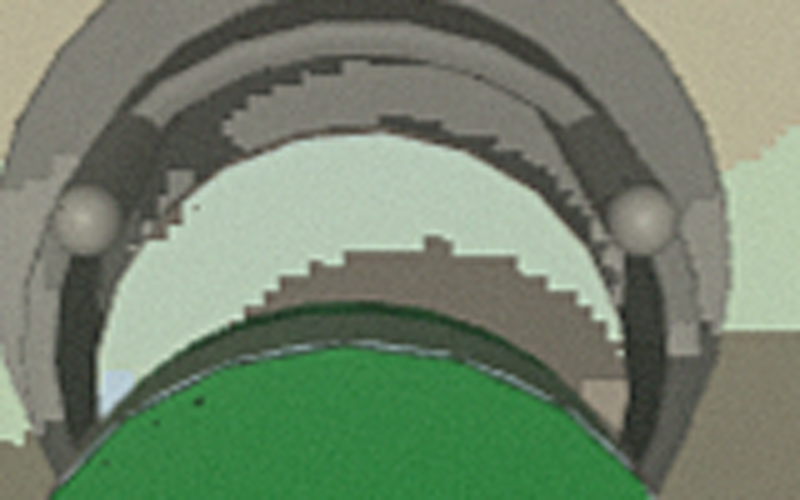

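Rod tops sit at (267.7,183.9) and (378.4,183.7): level, so the yaw is right. The midpoint column is 323 against 320 for the dish, so I need +1.5 mm along the jaws. The target becomes (0.5866, −0.007).

{"method": "jog_arm", "body": {"commands": [[15,1.5,0.7,0,0,0],[15,0,0,0,0,0],[10,0,0,0,0,0],[0,0,0,0,0,0],[0,0,0,0,0,0]]}}

```text
clock: 7.15
position: [0.5862, -0.0069, 0.0879]
tool_rot: [-2.503, 1.57, 2.262]
force: [0.6, -0.6, -1.1]
grip_width: 0.0583
```

```bash
python3 - <<'E'
from wr import *
print(observe()["force"])
plan([.5866,-.007,.071],dig=1,step=10)
E
```

```text
[ 0.56073928 -0.6360998  -1.14563837]
at [ 0.5862 -0.0069  0.0879] clock 7.15 gw 0.0583 n 2
[[8.5, 0.2, 0.1, 0.001, 0, 0], [8.4, 0.2, 0, 0.001, 0, 0]]
```

{"method": "jog_arm", "body": {"commands": [[8,0,0,0,0,0],[6,0,0,0,0,0],[3,0,0,0,0,0],[0,0,0,0,0,0],[0,0,0,0,0,0]]}}

```text
clock: 7.65
position: [0.5865, -0.0069, 0.0699]
tool_rot: [2.444, 1.57, 0.927]
force: [0.0, -0.1, 0.1]
grip_width: 0.0583
```

{"method": "jog_arm", "body": {"commands": [[0,0,0,0,0,0],[0,0,0,0,0,0],[0,0,0,0,0,0],[0,0,0,0,0,0],[0,0,0,0,0,0]], "gripper": 0}}

```text
clock: 8.15
position: [0.5871, -0.0069, 0.0708]
tool_rot: [1.865, 1.569, 0.347]
force: [0.1, -0.1, -0.4]
grip_width: 0.0853
```

```bash
python3 - <<'E'
from wr import *
print(observe()["force"],observe()["position"],observe()["grip_width"])
im=grab_frame("wrist");save("w7.png",im)
E
```

```text
[ 0.14572885 -0.11839822 -0.44568679] [ 0.58705029 -0.00690355  0.0707807 ] 0.08528252272188266
```

View pics/w7.png

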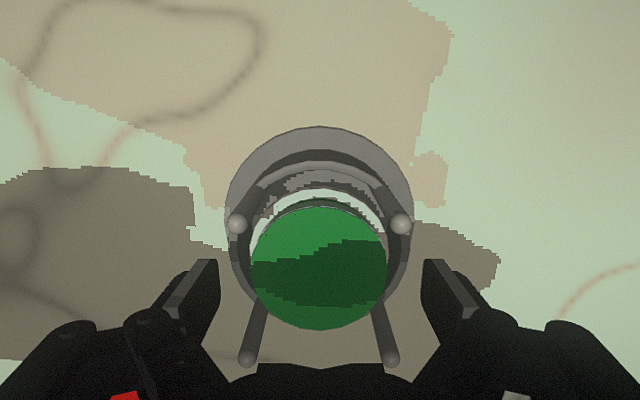

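Green is centred between the rods (mid column 318.5, all four visible). Now yellow.

{"method": "jog_arm", "body": {"commands": [[-15,0,0,0,0,0],[-30,0,0,0,0,0],[-30,0,0,0,0,0],[-10,0,-20,0,0,0],[0,-2,-35,0,0,0],[0,-5,-40,0,0,0],[0,-6,-40,0,0,0],[0,-6,-40,0,0,0],[0,-4,-30,0,0,0],[0,0,-15,0,0,0],[0,0,0,0,0,0],[0,0,0,0,0,0]]}}

```text
clock: 9.4
position: [0.5532, 0.2171, 0.1715]
tool_rot: [1.802, 1.561, 0.279]
force: [0.4, -0.7, -0.6]
grip_width: 0.0855
```

```bash
python3 - <<'E'
from wr import *
plan([.615,.229,.10],dig=0)
wmeas("yellow",[.615,.229],name="w8.png")
plan([.615,.229,.10],dig=0)
E
```

```text
at [0.5532 0.2171 0.1715] clock 9.4 gw 0.0855 n 3
[[24, 21, -3, -0.001, -0.001, -0.003], [24, 20, -3, -0.001, -0.001, -0.003], [24, 21, -3, -0.001, 0, -0.004]]
exp px [391.2 176.2]
yellow px [390.9 174.6] [ 356  141   71   69 3775] minenc 0.6137 0.2292 r 30.8 lsq [0.6147 0.2295] 0.0293
at [0.5532 0.217  0.1714] clock 9.45 gw 0.0855 n 3
[[24, 21, -3, -0.001, -0.001, -0.003], [24, 20, -3, -0.001, -0.001, -0.003], [24, 21, -3, -0.001, 0, -0.004]]
```

{"method": "jog_arm", "body": {"commands": [[20,21,-3,0,0,0],[22,20,-4,0,0,0],[22,20,-4,0,0,-0.01],[15,0,0,0,0,0],[0,0,0,0,0,0],[0,0,0,0,0,0]]}}

```text
clock: 10.05
position: [0.6192, 0.2215, 0.0927]
tool_rot: [1.842, 1.569, 0.308]
force: [0.3, 0.4, 0.7]
grip_width: 0.0852
```

```bash
python3 - <<'E'
from wr import *
wmeas("yellow",[.615,.229],name="w9.png")
plan([.615,.229,.017],dig=1,step=20)
E
```

```text
exp px [312.3 206.1]
yellow px [313.3 203.2] [ 266  158   95   91 6718] minenc 0.6158 0.2301 r 30.1 lsq [0.6156 0.2297] 0.0292
at [0.6191 0.2214 0.0929] clock 10.1 gw 0.0854 n 4
[[19, -1, -1.9, -0.004, 0, -0], [19, -1, -1.9, -0.003, 0, -0.001], [18.9, -0.9, -1.9, -0.004, 0, -0], [19, -1, -2, -0.003, -0.001, -0.001]]
```

{"method": "jog_arm", "body": {"commands": [[19,-1,-2,-0.004,0,0],[19,-1,-2,-0.004,0,0],[19,-1,-2,-0.004,0,0],[12,-0.5,-2,-0.004,0,0],[0,0,0,0,0,0],[0,0,0,0,0,0]]}}

```text
clock: 10.7
position: [0.617, 0.2295, 0.0295]
tool_rot: [1.913, 1.561, 0.395]
force: [0.7, 0.5, 0.8]
grip_width: 0.0854
```

```bash
python3 - <<'E'
from wr import *
plan([.6155,.2295,.017],dig=1,step=20)
E
```

```text
at [0.617  0.2295 0.0295] clock 10.7 gw 0.0854 n 1
[[12.5, -1.6, 0, 0.002, -0.003, -0.01]]
```

{"method": "jog_arm", "body": {"commands": [[10,-1.5,0,0.002,-0.003,-0.01],[2,0,0,0,0,0],[0,0,0,0,0,0],[0,0,0,0,0,0]]}}

```text
clock: 11.1
position: [0.6166, 0.2296, 0.019]
tool_rot: [2.18, 1.569, 0.659]
force: [0.6, -0.2, -0.0]
grip_width: 0.0856
```

```bash
python3 - <<'E'
from wr import *
plan([.6155,.2295,.017],dig=1,step=20)
save("w10.png",grab_frame("wrist"))
E
```

```text
at [0.6166 0.2296 0.019 ] clock 11.1 gw 0.0856 n 1
[[2, -1.1, 0, -0.001, -0.001, -0.002]]
```

View pics/w10.png

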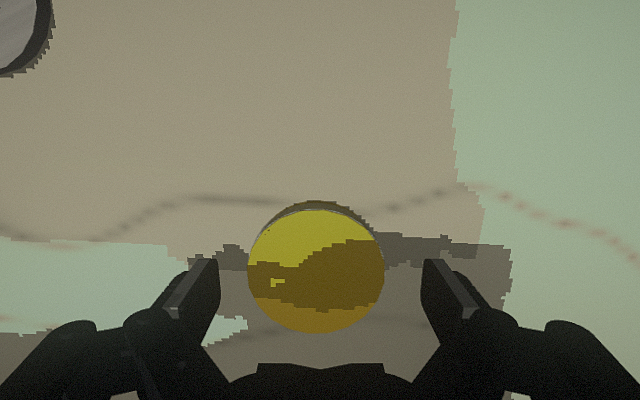

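Yellow sits between the fingers, centred at about (316,271). Close.

{"method": "jog_arm", "body": {"commands": [[2,-1.1,0,0,0,0],[0,0,0,0,0,0],[0,0,0,0,0,0],[0,0,0,0,0,0],[0,0,0,0,0,0],[0,0,0,0,0,0]], "gripper": 255, "newtons": 30}}

```text
clock: 11.75
position: [0.6157, 0.2296, 0.0177]
tool_rot: [2.141, 1.568, 0.62]
force: [-0.9, 0.7, -0.7]
grip_width: 0.0582
```

{"method": "jog_arm", "body": {"commands": [[-15,0,0,0,0,0],[-30,0,0,0,0,0],[-35,0,0,0,0,0],[-30,0,0,0,0,0],[-15,0,0,0,0,0],[0,0,0,0,0,0],[0,0,0,0,0,0]]}}

```text
clock: 12.45
position: [0.6153, 0.2289, 0.1524]
tool_rot: [2.099, 1.567, 0.577]
force: [-0.2, -0.5, -0.6]
grip_width: 0.0582
```

```bash
python3 - <<'E'
from wr import *
print(observe()["force"])
plan([.5866,-.007,.15],dig=0,step=32)
E
```

```text
[-0.2232458  -0.49614071 -0.57285313]
at [0.6153 0.2289 0.1524] clock 12.45 gw 0.0582 n 8
[[0, -5, 29, 0, 0, -0], [0, -5, 29, 0, 0, -0], [0, -5, 29, 0, 0, -0.001], [0, -5, 29, 0, 0, -0], [0, -5, 30, 0, -0.001, -0.001], [1, -5, 29, -0.001, 0, -0], [0, -5, 30, 0, -0.001, -0.001], [1, -5, 29, -0.001, 0, -0]]
```

{"method": "jog_arm", "body": {"commands": [[0,-3,15,0,0,0],[0,-5,29,0,0,0],[0,-5,30,0,0,0],[0,-5,30,0,0,0],[0,-5,30,0,0,0],[0,-5,30,0,0,0],[0,-5,30,0,0,0],[0,-4,24,0,0,0],[0,-1,10,0,0,0],[0,0,0,0,0,0],[0,0,0,0,0,0]]}}

```text
clock: 13.55
position: [0.5797, -0.016, 0.1433]
tool_rot: [-1.377, 1.559, -2.902]
force: [1.0, -0.1, -0.3]
grip_width: 0.0586
```

```bash
python3 - <<'E'
from wr import *
plan([.5866,-.007,.13],dig=1,step=32)
E
```

```text
at [ 0.5797 -0.016   0.1433] clock 13.55 gw 0.0586 n 1
[[13.2, 7.4, -8.7, -0.004, 0.002, 0.011]]
```

{"method": "jog_arm", "body": {"commands": [[9,7,-8.7,-0.004,0.002,0.011],[0,0,0,0,0,0],[0,0,0,0,0,0]]}}

```text
clock: 13.85
position: [0.5869, -0.0025, 0.1326]
tool_rot: [2.942, 1.57, 1.427]
force: [-1.3, 0.2, -0.5]
grip_width: 0.0582
```

```bash
python3 - <<'E'
from wr import *
plan([.5866,-.007,.13],dig=1,step=32)
save("w11.png",grab_frame("wrist"))
E
```

```text
at [ 0.5869 -0.0025  0.1326] clock 13.85 gw 0.0582 n 1
[[2.6, -0.6, 4.5, 0.005, -0.001, -0]]
```

View pics/w11.png

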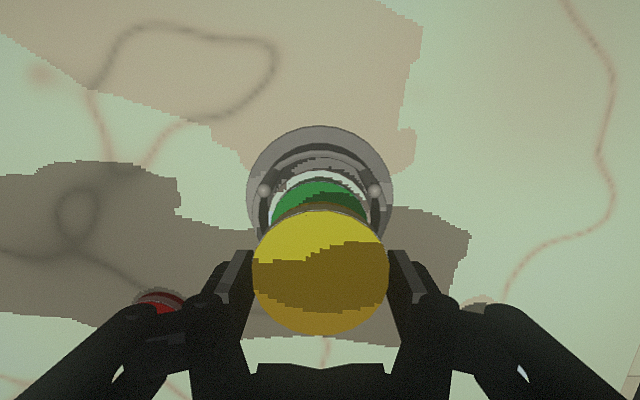

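Yellow is level and its column (320.5) matches the rods' midpoint (319.5). Correct the 4.5 mm and descend.

{"method": "jog_arm", "body": {"commands": [[4,-0.5,4.3,0.005,0,0],[12,0,0,0,0,0],[12,0,0,0,0,0],[8,0,0,0,0,0],[0,0,0,0,0,0],[0,0,0,0,0,0]]}}

```text
clock: 14.5
position: [0.5861, -0.0066, 0.0924]
tool_rot: [-2.361, 1.569, 2.402]
force: [0.0, 0.4, 0.0]
grip_width: 0.0583
```

```bash
python3 - <<'E'
from wr import *
print(observe()["force"])
plan([.5866,-.007,.079],dig=1,step=32)
E
```

```text
[0.04867123 0.37846528 0.01704312]
at [ 0.5861 -0.0066  0.0924] clock 14.5 gw 0.0583 n 1
[[13.4, 0.5, 0.5, 0, -0.001, 0.001]]
```

{"method": "jog_arm", "body": {"commands": [[7,0.5,0.4,0,0,0],[5,0,0,0,0,0],[0,0,0,0,0,0],[0,0,0,0,0,0]]}}

```text
clock: 14.9
position: [0.587, -0.007, 0.0799]
tool_rot: [-2.864, 1.569, 1.899]
force: [0.6, -0.6, 0.3]
grip_width: 0.058
```

{"method": "jog_arm", "body": {"commands": [[0,0,0,0,0,0],[0,0,0,0,0,0],[0,0,0,0,0,0],[0,0,0,0,0,0],[0,0,0,0,0,0]], "gripper": 0}}

```text
clock: 15.4
position: [0.5874, -0.0069, 0.0807]
tool_rot: [2.606, 1.569, 1.086]
force: [0.1, -0.0, 0.0]
grip_width: 0.0855
```

```bash
python3 - <<'E'
from wr import *
print(observe()["force"],observe()["position"],observe()["grip_width"])
im=grab_frame("wrist");save("w12.png",im)
E
```

```text
[ 0.07432819 -0.01872575  0.03085997] [ 0.58743086 -0.00693911  0.08065684] 0.08553899055073882
```

View pics/w12.png

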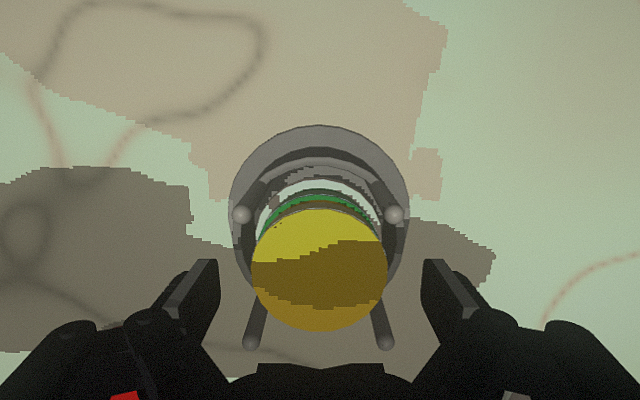

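Yellow sits on green, centred. Now red.

{"method": "jog_arm", "body": {"commands": [[-15,0,0,0,0,0],[-30,0,0,0,0,0],[-25,0,0,0,0,0],[0,0,0,0,0,0]]}}

```text
clock: 15.85
position: [0.5872, -0.0074, 0.1556]
tool_rot: [2.95, 1.57, 1.43]
force: [0.1, 0.3, 0.0]
grip_width: 0.0856
```

```bash
python3 - <<'E'
from wr import *
plan([.453,-.127,.11],step=30)
E
```

```text
at [ 0.5872 -0.0074  0.1556] clock 15.85 gw 0.0856 n 7
[[6, -20, 16, 0, 0, -0], [7, -20, 16, 0, 0, -0], [6, -20, 16, 0, 0, -0], [7, -20, 16, 0, 0, -0], [6, -20, 16, 0, 0, -0], [7, -20, 16, 0, -0.001, -0], [6, -20, 17, -0.001, 0, -0]]
```

{"method": "jog_arm", "body": {"commands": [[0,-10,8,0,0,0],[0,-20,16,0,0,0],[7,-20,16,0,0,0],[10,-20,16,0,0,0],[10,-20,16,0,0,0],[10,-20,16,0,0,0],[8,-16,14,0,0,0],[0,-8,8,0,0,0],[0,0,0,0,0,0],[0,0,0,0,0,0]]}}

```text
clock: 16.85
position: [0.4479, -0.1306, 0.1101]
tool_rot: [-2.355, 1.569, 2.406]
force: [0.3, 0.1, -0.6]
grip_width: 0.0849
```

```bash
python3 - <<'E'
from wr import *
wmeas("red",[.453,-.127],name="w13.png")
plan([.453,-.127,.03],dig=1,step=30)
E
```

```text
exp px [326.9 204.4]
red px [326.8 203.6] [ 284  162   87   84 5686] minenc 0.453 -0.1275 r 29.7 lsq [ 0.453  -0.1275] 0.0291
at [ 0.4481 -0.1306  0.1101] clock 16.9 gw 0.0853 n 3
[[26.7, 1.7, -1.1, -0.001, 0, 0], [26.7, 1.7, -1.1, 0, -0.001, 0.001], [26.7, 1.8, -1.1, -0.001, 0, 0]]
```

{"method": "jog_arm", "body": {"commands": [[25,1.7,-1,0,0,0],[25,1.7,-1,0,0,0],[25,1.7,-1,0,0,0],[8,0,0,0,0,0],[0,0,0,0,0,0],[0,0,0,0,0,0]]}}

```text
clock: 17.5
position: [0.4589, -0.1234, 0.0269]
tool_rot: [1.799, 1.565, 0.284]
force: [0.8, 0.2, 0.7]
grip_width: 0.085
```

```bash
python3 - <<'E'
from wr import *
plan([.453,-.127,.017],dig=1,step=30)
E
```

```text
at [ 0.4589 -0.1234  0.0269] clock 17.5 gw 0.085 n 1
[[9.9, -6.2, 3.2, 0.004, -0.001, -0.006]]
```

{"method": "jog_arm", "body": {"commands": [[3,-5.5,3,0.004,0,-0.006],[0,0,0,0,0,0],[0,0,0,0,0,0]]}}

```text
clock: 17.8
position: [0.4544, -0.1272, 0.0259]
tool_rot: [1.815, 1.569, 0.295]
force: [-0.2, 0.1, -0.3]
grip_width: 0.0854
```

```bash
python3 - <<'E'
from wr import *
plan([.453,-.127,.017],dig=1,step=30)
save("w14.png",grab_frame("wrist"))
E
```

```text
at [ 0.4544 -0.1272  0.0259] clock 17.8 gw 0.0854 n 1
[[8.9, -1.4, -0.2, 0, -0.001, -0.002]]
```

View pics/w14.png

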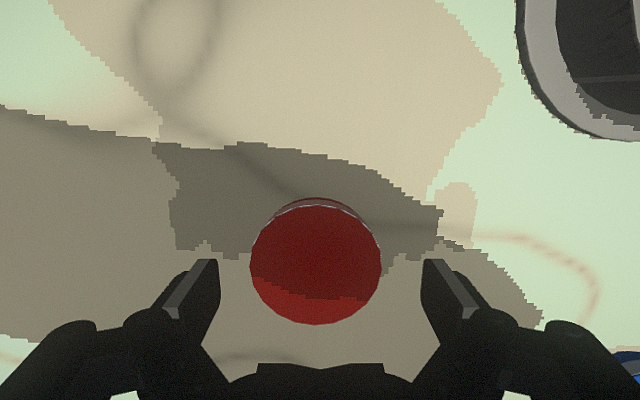

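Red is centred between the fingers at about (316,263). Descend and close.

{"method": "jog_arm", "body": {"commands": [[6,-1.2,0,0,0,0],[3,0,0,0,0,0],[0,0,0,0,0,0],[0,0,0,0,0,0]]}}

```text
clock: 18.25
position: [0.4532, -0.1273, 0.0164]
tool_rot: [1.733, 1.568, 0.213]
force: [0.6, 0.4, -0.2]
grip_width: 0.0852
```

{"method": "jog_arm", "body": {"commands": [[0,0,0,0,0,0],[0,0,0,0,0,0],[0,0,0,0,0,0],[0,0,0,0,0,0],[0,0,0,0,0,0],[0,0,0,0,0,0]], "gripper": 255, "newtons": 30}}

```text
clock: 18.85
position: [0.4533, -0.1273, 0.0169]
tool_rot: [1.747, 1.568, 0.227]
force: [-0.3, -0.3, -1.0]
grip_width: 0.058
```

{"method": "jog_arm", "body": {"commands": [[-15,0,0,0,0,0],[-30,0,0,0,0,0],[-35,0,0,0,0,0],[-30,0,0,0,0,0],[-15,0,0,0,0,0],[0,0,0,0,0,0],[0,0,0,0,0,0]]}}

```text
clock: 19.55
position: [0.4522, -0.1271, 0.1456]
tool_rot: [2.458, 1.569, 0.938]
force: [0.1, -0.0, -1.9]
grip_width: 0.0585
```

```bash
python3 - <<'E'
from wr import *
plan([.5866,-.007,.145],dig=0,step=32)
E
```

```text
at [ 0.4522 -0.1271  0.1456] clock 19.55 gw 0.0585 n 6
[[0, 23, -19, 0, 0, -0], [0, 23, -19, 0, 0, -0], [0, 24, -19, 0, 0, -0], [0, 23, -19, 0, 0, -0], [0, 24, -19, 0, -0.001, -0.001], [1, 23, -18, 0, 0, -0]]
```

{"method": "jog_arm", "body": {"commands": [[-2,12,-10,0,0,0],[0,23,-19,0,0,0],[0,23,-19,0,0,0],[0,23,-19,0,0,0],[0,23,-19,0,0,0],[0,18,-15,0,0,0],[0,9,-7,0,0,0],[0,0,0,0,0,0],[0,0,0,0,0,0]]}}

```text
clock: 20.45
position: [0.581, -0.0043, 0.1385]
tool_rot: [-1.772, 1.56, 2.991]
force: [-1.1, -1.0, -0.5]
grip_width: 0.0582
```

```bash
python3 - <<'E'
from wr import *
plan([.5866,-.007,.125],dig=1,step=32)
E
```

```text
at [ 0.581  -0.0043  0.1385] clock 20.45 gw 0.0582 n 1
[[13.5, 5.6, 3, 0, -0.002, 0.011]]
```

{"method": "jog_arm", "body": {"commands": [[7,5.4,2.6,0,0,0.011],[0,0,0,0,0,0],[0,0,0,0,0,0]]}}

```text
clock: 20.75
position: [0.5853, -0.0093, 0.1306]
tool_rot: [3.088, 1.569, 1.564]
force: [-0.7, -0.4, -0.1]
grip_width: 0.0587
```

```bash
python3 - <<'E'
from wr import *
plan([.5866,-.007,.105],dig=1,step=32)
save("w15.png",grab_frame("wrist"))
E
```

```text
at [ 0.5853 -0.0093  0.1306] clock 20.75 gw 0.0587 n 1
[[25.6, 1.4, -2.2, -0.003, -0.002, -0]]
```

View pics/w15.png

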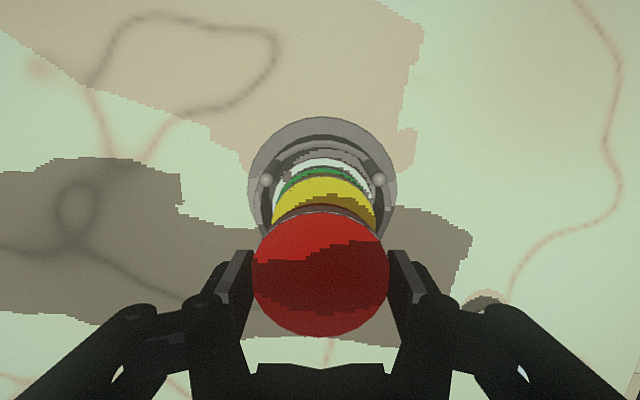

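Red is level, with the pile correctly ordered beneath it. Correct and lower.

{"method": "jog_arm", "body": {"commands": [[6,1.3,-2.1,-0.003,0,0],[10,0,0,0,0,0],[10,0,0,0,0,0],[3,0,0,0,0,0],[0,0,0,0,0,0],[0,0,0,0,0,0]]}}

```text
clock: 21.4
position: [0.586, -0.0073, 0.0987]
tool_rot: [-2.718, 1.569, 2.044]
force: [0.1, -0.1, -0.7]
grip_width: 0.0585
```

```bash
python3 - <<'E'
from wr import *
plan([.5866,-.007,.088],dig=1,step=32)
E
```

```text
at [ 0.586  -0.0073  0.0987] clock 21.4 gw 0.0585 n 1
[[10.7, 0.6, -0.3, -0.001, -0.002, 0.001]]
```

{"method": "jog_arm", "body": {"commands": [[6,0.6,0,0,0,0],[5,0,0,0,0,0],[0,0,0,0,0,0],[0,0,0,0,0,0]]}}

```text
clock: 21.8
position: [0.587, -0.0072, 0.0872]
tool_rot: [3.037, 1.569, 1.516]
force: [0.2, 0.3, 0.3]
grip_width: 0.0582
```

{"method": "jog_arm", "body": {"commands": [[0,0,0,0,0,0],[0,0,0,0,0,0],[0,0,0,0,0,0],[0,0,0,0,0,0],[0,0,0,0,0,0]], "gripper": 0}}

```text
clock: 22.3
position: [0.5873, -0.0073, 0.0877]
tool_rot: [2.552, 1.569, 1.031]
force: [0.1, 0.2, 0.1]
grip_width: 0.0853
```

```bash
python3 - <<'E'
from wr import *
print(observe()["force"],observe()["position"],observe()["grip_width"])
im=grab_frame("wrist");save("w16.png",im)
E
```

```text
[0.11196593 0.24336481 0.12363621] [ 0.58729963 -0.00725549  0.08774442] 0.08528624330070735
```

View pics/w16.png

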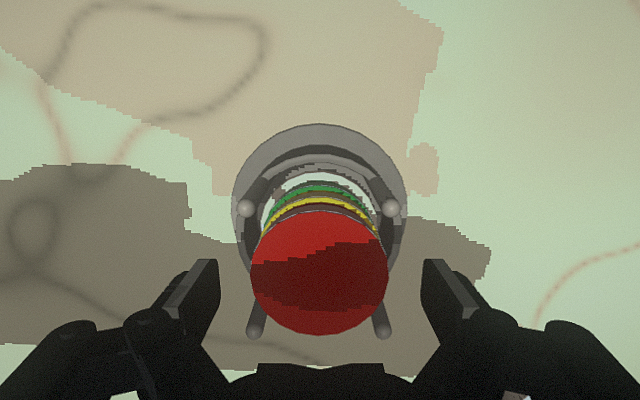

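Red rests on yellow, all inside the rods. Now the cover.

{"method": "jog_arm", "body": {"commands": [[-15,0,0,0,0,0],[-30,0,0,0,0,0],[-25,0,0,0,0,0],[-10,-5,-15,0,0,0],[0,-12,-33,0,0,0],[0,-13,-33,0,0,0],[0,-13,-33,0,0,0],[0,-13,-33,0,0,0],[0,-13,-33,0,0,0],[0,-13,-33,0,0,0],[0,-13,-33,0,0,0],[0,-13,-33,0,0,0],[0,-8,-20,0,0,0],[0,0,-8,0,0,0],[0,0,0,0,0,0],[0,0,0,0,0,0]]}}

```text
clock: 23.95
position: [0.4541, 0.3031, 0.1874]
tool_rot: [2.06, 1.557, 0.534]
force: [-0.3, -0.6, -0.9]
grip_width: 0.0854
```

```bash
python3 - <<'E'
from wr import *
plan([.4755,.3335,.11],dig=1,step=32)
c=cam("wrist");print(proj(c,[.4755,.3335,.034]),proj(c,[.4755,.3335,.008]))
save("w17.png",grab_frame("wrist"))
E
```

```text
at [0.4541 0.3031 0.1874] clock 23.95 gw 0.0854 n 3
[[26, 7.2, -9.6, -0.002, -0.002, -0.004], [25.9, 7.4, -9.7, -0.002, -0.002, -0.004], [25.8, 7.5, -9.7, -0.002, -0.003, -0.004]]
[[344.25266374 152.86915233]] [[341.94021802 148.47779751]]
```

View pics/w17.png

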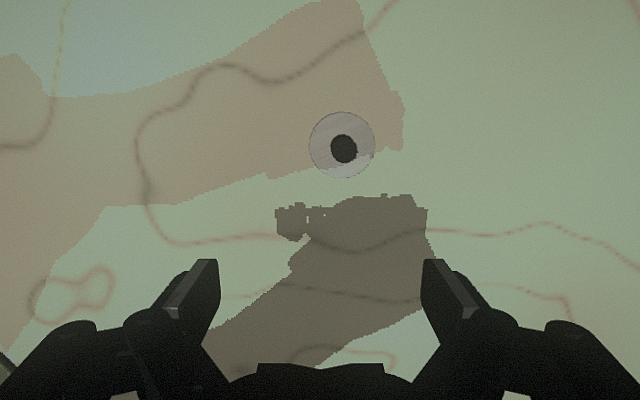

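The cover's knob shows at (344,149), disc at (342,146), close to expected. y refines to about 0.335.

{"method": "jog_arm", "body": {"commands": [[22,6,-9,0,0,0],[26,7,-10,0,0,-0.01],[26,6,-10,0,0,0],[20,0,0,0,0,0],[0,0,0,0,0,0],[0,0,0,0,0,0]]}}

```text
clock: 24.6
position: [0.4786, 0.3271, 0.0929]
tool_rot: [2.462, 1.563, 0.925]
force: [0.1, 0.4, -0.3]
grip_width: 0.0852
```

```bash
python3 - <<'E'
from wr import *
plan([.4755,.335,.05],dig=1,step=32)
c=cam("wrist");print(proj(c,[.4755,.335,.034]),proj(c,[.4755,.335,.008]))
save("w18.png",grab_frame("wrist"))
E
```

```text
at [0.4786 0.3271 0.0929] clock 24.6 gw 0.0852 n 2
[[21.5, -1.5, -3.9, -0.008, -0.003, -0.003], [21.5, -1.5, -3.9, -0.009, -0.003, -0.002]]
[[313.24841789 214.4348902 ]] [[313.7933742  201.53898708]]
```

View pics/w18.png

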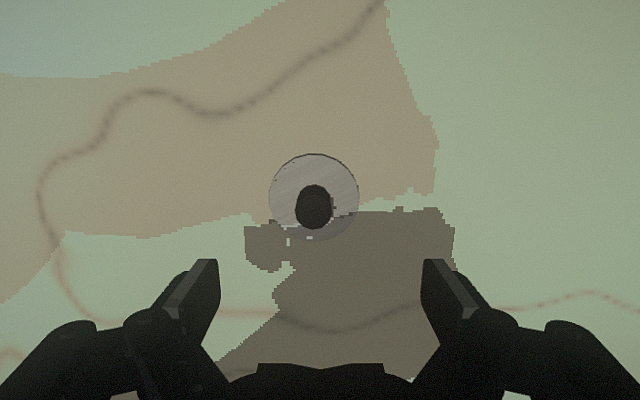

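{"method": "jog_arm", "body": {"commands": [[20,-1.5,-4,-0.008,-0.003,-0.003],[15,-1,-4,-0.008,-0.003,0],[0,0,0,0,0,0],[0,0,0,0,0,0],[0,0,0,0,0,0]]}}

```text
clock: 25.15
position: [0.4783, 0.3352, 0.0621]
tool_rot: [2.015, 1.563, 0.492]
force: [0.5, -0.7, -0.9]
grip_width: 0.0856
```

```bash
python3 - <<'E'
from wr import *
s=observe();c=cam("wrist",s);im=grab_frame("wrist");save("w19.png",im)
print(proj(c,[.4755,.336,.034]),proj(c,[.4755,.336,.008]))
plan([.4755,.336,.026],dig=1,step=32)
v=cv2.cvtColor(im,cv2.COLOR_RGB2HSV)[...,2]
E
```

```text
[[312.52123723 247.690305  ]] [[313.13354002 228.67769325]]
at [0.4785 0.3352 0.0622] clock 25.2 gw 0.0852 n 2
[[18.1, -1.6, -0.4, -0.001, -0.002, -0.004], [18.1, -1.5, -0.4, -0.002, -0.002, -0.004]]
```

View pics/w19.png

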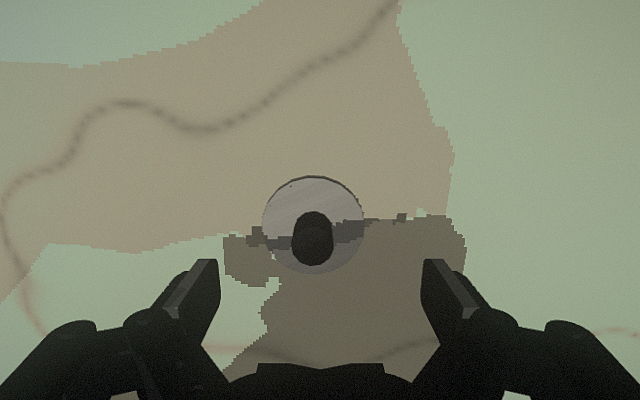

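{"method": "jog_arm", "body": {"commands": [[18,-1.6,-1,0,-0.002,-0.004],[18,-1.2,-1,0,-0.002,-0.004],[0,0,0,0,0,0],[0,0,0,0,0,0],[0,0,0,0,0,0]]}}

```text
clock: 25.7
position: [0.4758, 0.3372, 0.0241]
tool_rot: [-0.988, 1.57, -2.511]
force: [-0.2, 0.3, -0.2]
grip_width: 0.0854
```

```bash
python3 - <<'E'
from wr import *
plan([.4755,.337,.023],dig=1,step=32)
E
```

```text
at [0.4758 0.3372 0.0241] clock 25.7 gw 0.0854 n 1
[[1.1, -0.3, 0.2, -0.003, 0, 0.001]]
```

{"method": "jog_arm", "body": {"commands": [[1,0,0,0,0,0],[0,0,0,0,0,0],[0,0,0,0,0,0],[0,0,0,0,0,0],[0,0,0,0,0,0],[0,0,0,0,0,0],[0,0,0,0,0,0],[0,0,0,0,0,0]], "gripper": 255, "newtons": 40}}

```text
clock: 26.5
position: [0.4764, 0.3375, 0.0245]
tool_rot: [2.2, 1.57, 0.677]
force: [-0.3, -0.8, -0.1]
grip_width: 0.0206
```

```bash
python3 - <<'E'
from wr import *
save("w20.png",grab_frame("wrist"));save("s20.png",grab_frame("side"))
print(observe()["grip_width"],observe()["force"])
cv2.imwrite("pics/s20c.png",cv2.resize(cv2.imread("pics/s20.png")[60:180,190:350],None,fx=4,fy=4))
E
```

```text
0.020636987091842373 [-0.51111554 -0.33265848 -1.85454114]
```

View pics/w20.png

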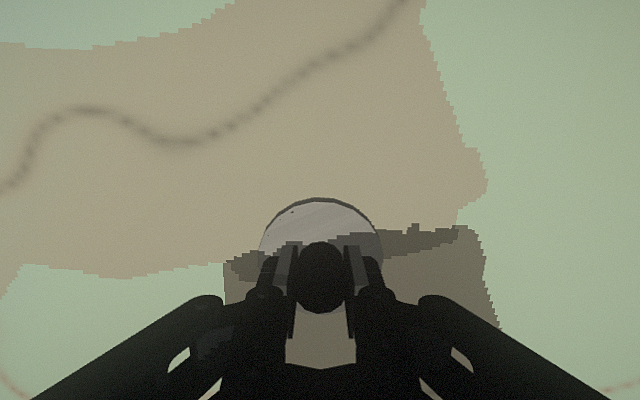

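View pics/s20c.png

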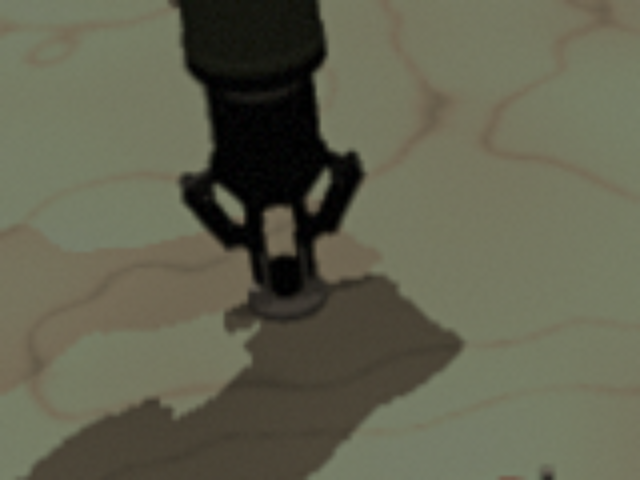

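The knob is held (20.6 mm measured; the jaw reading runs about 1.7 mm low, so 22 mm). Lift and carry.

{"method": "jog_arm", "body": {"commands": [[-15,0,0,0,0,0],[-30,0,0,0,0,0],[-40,0,0,0,0,0],[-35,0,0,0,0,0],[-20,0,0,0,0,0],[0,0,0,0,0,0],[0,0,0,0,0,0]]}}

```text
clock: 27.3
position: [0.4761, 0.3367, 0.1751]
tool_rot: [2.395, 1.568, 0.871]
force: [-0.1, 0.6, -0.8]
grip_width: 0.0206
```

```bash
python3 - <<'E'
from wr import *
print(observe()["force"],observe()["grip_width"])
plan([.5866,-.007,.165],dig=0,step=32)
E
```

```text
[-0.06800709  0.55664247 -0.77395397] 0.020559269397532276
at [0.4761 0.3367 0.1751] clock 27.3 gw 0.0206 n 12
[[1, 8, 29, 0, 0, -0], [1, 8, 29, 0, 0, -0], [1, 8, 29, 0, 0, -0], [1, 8, 29, 0, 0, -0], [1, 8, 29, -0.001, 0, -0], [1, 8, 29, 0, 0, -0], [1, 8, 29, -0.001, 0, -0], [1, 8, 29, 0, 0, -0], [0, 8, 29, -0.001, 0, -0], [1, 7, 29, 0, -0.001, -0.001], [0, 7, 29, -0.001, 0, -0], [1, 8, 30, 0, -0.001, -0.001]]
```

{"method": "jog_arm", "body": {"commands": [[0,4,15,0,0,0],[0,8,29,0,0,0],[0,8,29,0,0,0],[0,8,29,0,0,0],[0,8,29,0,0,0],[0,8,29,0,0,0],[0,8,29,0,0,0],[0,8,29,0,0,0],[0,8,29,0,0,0],[0,8,29,0,0,0],[0,8,29,0,0,0],[0,5,20,0,0,0],[0,2,8,0,0,0],[0,0,0,0,0,0],[0,0,0,0,0,0]]}}

```text
clock: 28.8
position: [0.578, -0.0178, 0.1634]
tool_rot: [-1.201, 1.55, -2.731]
force: [0.3, 0.7, -0.7]
grip_width: 0.0204
```

```bash
python3 - <<'E'
from wr import *
plan([.5866,-.007,.14],dig=1,step=40)
E
```

```text
at [ 0.578  -0.0178  0.1634] clock 28.8 gw 0.0204 n 1
[[23.1, 9.5, -10.6, -0.01, 0.007, 0.019]]
```

{"method": "jog_arm", "body": {"commands": [[10,9,-10,-0.01,0.007,0.019],[0,0,0,0,0,0],[0,0,0,0,0,0],[0,0,0,0,0,0]]}}

```text
clock: 29.2
position: [0.5851, -0.0038, 0.153]
tool_rot: [-2.005, 1.569, 2.763]
force: [0.1, 1.4, -0.6]
grip_width: 0.0205
```

```bash
python3 - <<'E'
from wr import *
save("w21.png",grab_frame("wrist"));save("s21.png",grab_frame("side"))
plan([.5866,-.007,.125],dig=1,step=40)
cv2.imwrite("pics/s21c.png",cv2.resize(cv2.imread("pics/s21.png")[110:240,240:400],None,fx=4,fy=4))
E
```

```text
at [ 0.5853 -0.0042  0.1531] clock 29.3 gw 0.0205 n 1
[[28.1, 1.2, 2.9, 0.004, -0.001, 0.001]]
```

View pics/w21.png

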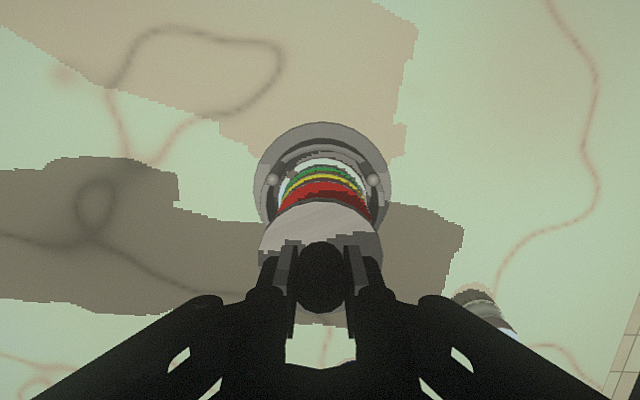

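View pics/s21c.png

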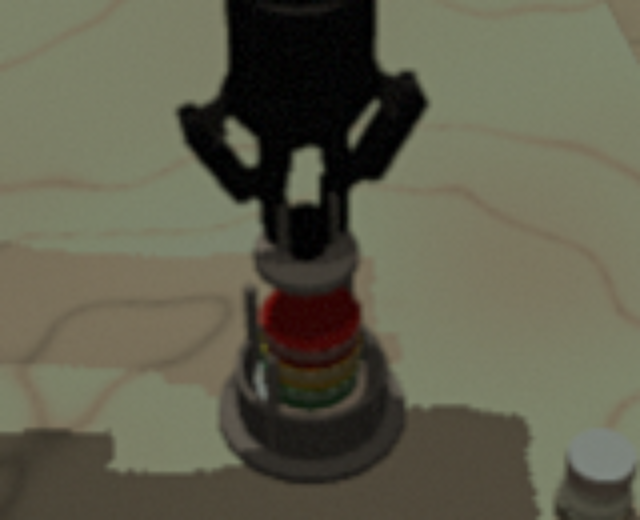

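```bash
python3 - <<'E'
from wr import *
s=observe();c=cam("wrist",s);p=s["position"]
for dy in (-.002,0,.002):
  print(dy,proj(c,[[p[0]-.0015,p[1]+dy+.030,p[2]-.0165],[p[0],p[1]+dy,p[2]+.0095]]).round(1))
E
```

```text
-0.002 [[318.4 202.5]
 [317.8 293.8]]
0 [[318.6 198.2]
 [318.1 289.4]]
0.002 [[318.9 193.9]
 [318.3 285. ]]
```

{"method": "jog_arm", "body": {"commands": [[12,1.2,2.8,0.004,0,0],[8,0,0,0,0,0],[5,0,0,0,0,0],[0,0,0,0,0,0],[0,0,0,0,0,0]]}}

```text
clock: 29.8
position: [0.5864, -0.0077, 0.1256]
tool_rot: [-1.7, 1.569, 3.062]
force: [0.8, -0.1, -0.8]
grip_width: 0.0203
```

```bash
python3 - <<'E'
from wr import *
save("w22.png",grab_frame("wrist"))
plan([.5866,-.007,.104],dig=1,step=40)
E
```

```text
at [ 0.5863 -0.0077  0.1256] clock 29.85 gw 0.0203 n 1
[[21.6, 0.4, -0.7, -0.001, 0, 0.002]]
```

View pics/w22.png

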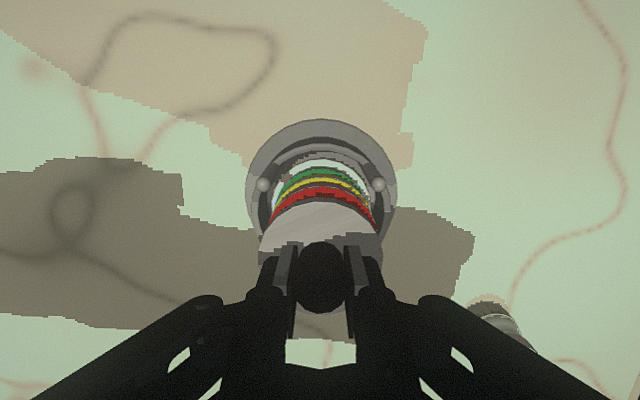

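Cover is level, centred, with rods at (263,185) and (378,185). Lower it.

{"method": "jog_arm", "body": {"commands": [[8,0.4,-1,0,0,0],[7,0,0,0,0,0],[6,0,0,0,0,0],[3,0,0,0,0,0],[0,0,0,0,0,0],[0,0,0,0,0,0]]}}

```text
clock: 30.45
position: [0.587, -0.0065, 0.0997]
tool_rot: [-1.846, 1.57, 2.917]
force: [0.7, -0.6, -0.6]
grip_width: 0.0207
```

```bash
python3 - <<'E'
from wr import *
save("s23.png",grab_frame("side"));print(observe()["force"])
plan([.5866,-.007,.101],dig=1,step=40)
cv2.imwrite("pics/s23c.png",cv2.resize(cv2.imread("pics/s23.png")[110:240,240:400],None,fx=4,fy=4))
E
```

```text
[0.29624884 0.96560207 0.02314084]
at [ 0.587  -0.0064  0.0998] clock 30.5 gw 0.0211 n 1
[[-1.2, -0.4, 0.6, -0.001, 0, 0.001]]
```

View pics/s23c.png

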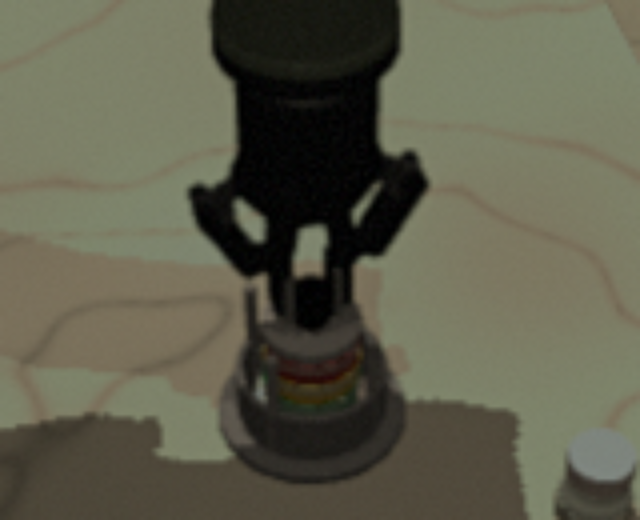

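The cover rests on red between the rods; release and rise.

{"method": "jog_arm", "body": {"commands": [[0,0,0,0,0,0],[0,0,0,0,0,0],[0,0,0,0,0,0],[0,0,0,0,0,0],[0,0,0,0,0,0],[0,0,0,0,0,0],[0,0,0,0,0,0]], "gripper": 0}}

```text
clock: 31.2
position: [0.5873, -0.0065, 0.1005]
tool_rot: [-2.905, 1.57, 1.858]
force: [0.3, 0.3, -0.7]
grip_width: 0.0853
```

{"method": "jog_arm", "body": {"commands": [[-10,0,0,0,0,0],[-25,0,0,0,0,0],[-30,0,0,0,0,0],[-30,0,0,0,0,0],[0,-15,-25,0,0,0],[0,-20,-30,0,0,0],[0,-20,-30,0,0,0],[0,-20,-30,0,0,0],[0,-10,-20,0,0,0],[0,0,0,0,0,0],[0,0,0,0,0,0],[0,0,0,0,0,0]]}}

```text
clock: 32.4
position: [0.4936, 0.127, 0.207]
tool_rot: [1.924, 1.565, 0.4]
force: [-0.2, 0.1, -0.4]
grip_width: 0.0851
```

```bash
python3 - <<'E'
from wr import *
s=observe();print(s["position"],s["force"],s["grip_width"],s["clock"])
a=grab_frame("side");b=grab_frame("top");save("s24.png",a);save("t24.png",b)
A=cv2.resize(cv2.imread("pics/s24.png")[150:240,270:400],(520,360),interpolation=cv2.INTER_CUBIC)
B=cv2.resize(cv2.imread("pics/t24.png")[170:245,290:370],(270,253),interpolation=cv2.INTER_CUBIC)
o=np.zeros((360,790,3),np.uint8);o[:,:520]=A;o[:253,520:]=B
cv2.imwrite("pics/f24.png",np.clip(o*1.8,0,255).astype(np.uint8))
for n,c in (("top",cam("top")),("side",cam("side"))):
  for o,z in dict(cover=.074,dish_blue=0,slide_box=0,sample_jar=0,magazine=0).items():
    r=nets.pinpoint(n,o); print(n,o,[(round(q["p"],2),np.round(q["location"],1).tolist(),np.round(onz(c,q["location"],z),4).tolist()) for q in r[:2]])
E
```

```text
[0.49357769 0.12703222 0.20700896] [-0.17534207  0.06665163 -0.37438088] 0.08511399762535779 32.4
top cover [(0.88, [332.2, 202.6], [0.59, -0.0118, 0.074])]
top dish_blue [(0.88, [415.1, 188.1], [0.6303, -0.2114, 0.0]), (0.6, [375.2, 145.6], [0.7341, -0.1188, 0.0])]
top slide_box [(0.63, [466.8, 253.7], [0.473, -0.3298, 0.0])]
top sample_jar [(0.82, [377.1, 149.8], [0.7238, -0.1231, 0.0])]
top magazine [(0.85, [332.2, 210.0], [0.5804, -0.0135, 0.0])]
side cover [(0.67, [314.6, 190.8], [0.5798, -0.0032, 0.074])]
side dish_blue [(0.91, [354.0, 277.7], [0.6295, -0.2081, 0.0])]
side slide_box [(0.71, [317.5, 201.6], [0.5915, 0.0297, 0.0]), (0.63, [289.5, 344.9], [0.4716, -0.3338, 0.0])]
side sample_jar [(0.95, [387.6, 235.6], [0.7347, -0.1098, 0.0]), (0.25, [288.0, 345.6], [0.4686, -0.3347, 0.0])]
side magazine [(0.59, [317.3, 210.7], [0.5856, -0.0007, 0.0])]
```

View pics/f24.png

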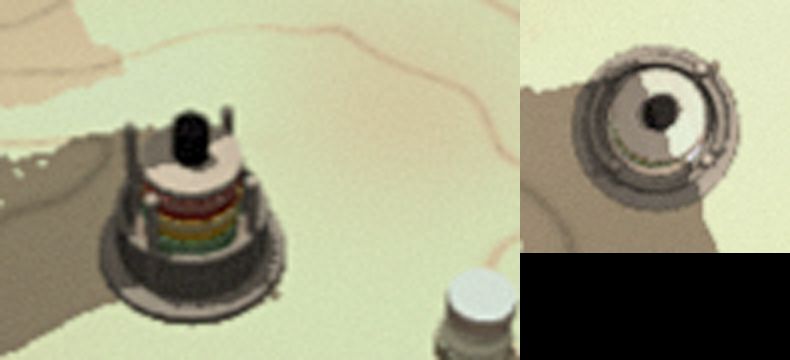

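View pics/s24.png

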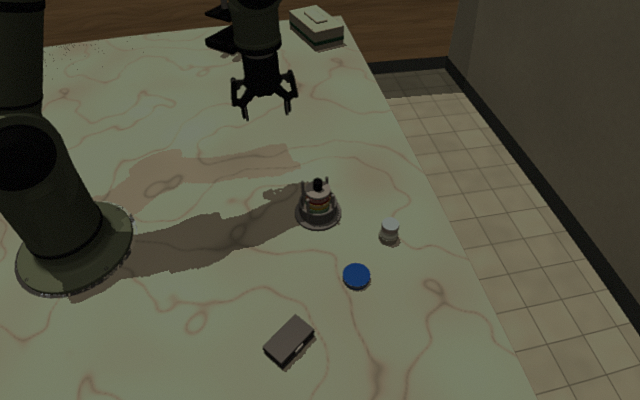

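The pile is green, yellow, red, then the cover with its knob up, level between the rods. The gripper is open and well clear. Blue dish (356,276), slide box (289,341) and jar (390,230) are unmoved. Handing in.

```bash
python3 -c "
from h import *
print(bot.job_done(), observe()['clock'])"
```

```text
the job is handed in; nothing more can be done
the job is handed in; nothing more can be done
```

The magazine is loaded as asked: green dish first, then yellow, then red, with the steel cover on top, knob up. I handed the job in just after 32 s on the clock, well under the 115 s limit. `bot.job_done()` gives no verdict.

**Last pictures:** the side and top views show the pile level between the rods in the right order. The gripper is open and about 0.2 m away.

**Bystanders:** the blue dish, slide box and sample jar look unmoved. The network positions for them agree with the start within about 9 mm, which is the networks' own scatter.

**Forces:** no force reading went above about 2 N.

**Checks that disagreed:**
- The wrist and top cameras differed by about 2 mm. I set the targets between them and confirmed centring by eye against the rods.
- The networks gave one false slide-box detection at the magazine and one false blue-dish detection at the jar. I discarded both against the pictures.

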